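# Check the coring jig's bushing with a go / no-go plug gauge

### The job

Check the brass bushing of the sloping coring jig with the double-ended plug gauge: push the long slim go end into the bore until the handle's shoulder is fully home against the bushing, draw it out, then turn the gauge end for end and press the short thick no-go end, with its red band, squarely and gently against the mouth of the bore for a moment to confirm that it refuses to enter. Afterwards lay the gauge back in both saddles of its yellow rest, either way round, let go, and do not disturb the two dropper bottles and the sample cup.

Things in the scene. Friction and masses are not known exactly. Their poses are not given: they have to be found in the camera images.
- gauge_mid (a point): Centre of the double-ended plug gauge (loose, 100 to 210 g, 130 mm long), on its axis half-way along the handle; x axis along the gauge, towards the go end. Handle: aluminium hexagon 84 mm long, 26 mm across flats, flat ends (shoulders). On the rest a corner of the hexagon points down, so two flats stand upright 26 mm apart; the axis is then level, 52 mm above the worktop.
- go_shoulder (a point): Point on the gauge's axis in the handle's end face at the go end, 42 mm from the gauge's centre; axes as gauge_mid. From here the go end projects: plain steel, 18 mm diameter, 30 mm long, its last 5 mm tapering to 12 mm, thin green ring at the handle.
- nogo_face (a point): Centre of the flat outer face of the no-go end, 58 mm from the gauge's centre; axes as gauge_mid. The no-go end: plain steel, 23 mm diameter, 16 mm long beyond the handle, red band at the handle.
- bore: The bore in the jig's leaning blue block. Origin: centre of its mouth in the block's upper front face, 62 mm above the worktop. z axis: out of the bore along its axis, 35 degrees above level; y axis level. 20 mm diameter, right through the 34 mm thick block, lined with a flush brass bushing (32 mm flange), rigid, no lead-in. Face 64 mm along the slope by 62 mm, upper edge 88 mm above the worktop.
- jig: The coring jig, fixed to the worktop: grey foot 124 x 88 x 10 mm, two upright aluminium cheeks (76 mm apart over all, 66 mm high) and the leaning blue block between them. Origin: under the middle of the foot, z up; the bored face looks towards -x and upward; the bore's mouth is at x = -20, z = 62 mm.
- rest_seat (a point): Where the gauge's centre belongs in its rest: 52 mm above the worktop, over the middle of the yellow rest (fixed). x axis: the line along which the gauge lies. Foot 100 x 56 x 8 mm; two saddles 6 mm thick, 33 mm either side of the middle, each a shallow 120 degree V, 42 mm wide, 49 mm high at its tips, that carries the handle corner-down; 60 mm clear between them for fingers.
- blue_dropper: Bystander: white dropper bottle with blue cap, 29 x 29 x 58 mm, loose; origin at the centre of its underside.
- grey_dropper: Bystander: white dropper bottle with white cap and grey band, 33 x 33 x 67 mm, loose; origin at the centre of its underside.
- sample_cup: Bystander: clear lidded sample cup with pale green contents, 59 x 59 x 45 mm, loose; origin at the centre of its underside.
Mind the look-alikes: they are no part of the job. There is more than one size of the part that bears gauge_mid; the job needs the largest. What is shaped like the part that bears rest_seat but orange is not meant.

How it is judged (in metres and radians):
On the way, in this order (a step that is already met when the one before it is completed fails the run):
1. the go end is fully home in the bore: the handle's shoulder within 3 mm of the bushing's face, on its axis (z of go_shoulder in the frame of bore below 0.003 m and x of go_shoulder in the frame of bore between -0.004 and 0.004 m and y of go_shoulder in the frame of bore between -0.004 and 0.004 m and angle between the x axis of gauge_mid and the z axis of bore, either way round below 0.12 rad), for 0.2 s.
2. the no-go end is pressed (over 1.5 N) squarely on the mouth of the bore and stays out: its face within 4 mm of the mouth's plane, within 5 mm of its axis, in line within 0.15 rad, for 0.3 s (z of nogo_face in the frame of bore between -0.004 and 0.004 m and x of nogo_face in the frame of bore between -0.005 and 0.005 m and y of nogo_face in the frame of bore between -0.005 and 0.005 m and angle between the x axis of gauge_mid and the z axis of bore, either way round below 0.15 rad and contact force between gauge and bore above 1.5 N), for 0.3 s.
At the end, for the whole second after the job is handed in: The gauge lies released and still in both saddles of its rest, either way round: its centre within 12 mm of the seat and within 4 mm of the seat's height, in line with the rest within 0.1 rad (distance between gauge_mid and rest_seat below 0.012 m and height (world z) of gauge_mid between 0.048 and 0.056 m and angle between the x axis of gauge_mid and the x axis of rest_seat, either way round below 0.1 rad and linear speed of gauge below 0.02 m/s and contact force between gauge and the fingers below 0.1 N); the robot touches nothing.
It fails at once if the gauge is pressed on the jig's bored block with more than 40 N (contact force between gauge and bore above 40 N).
It fails at once if a dropper bottle or the sample cup is shifted by more than 25 mm or knocked over (distance of any of blue_dropper, grey_dropper, sample_cup from where it was at the start of the episode above 0.025 m or angle between any of blue_dropper, grey_dropper, sample_cup's own z axis and vertical above 0.4 rad).
It also fails if it takes over 61 s, if anything falls off the work surface, if the arm or the gripper's body presses on something with over 40 N, if the wrist force passes 120 N, or if a joint passes its speed limit or range.

### The arm

A 6-joint arm with a two-finger parallel gripper is mounted at the origin on a cart in front of the work surface, level with it; the furniture and walls round the work are solid. World frame = base frame: x ahead of the robot, y to its left, z up, the work surface at z = 0. Lengths are in mm, angles in degrees, forces in N, time in s.
With the tool pointing down it reaches from about 350 to 850 mm from the base axis. Payload 8.1 kg.
Tool frame: the origin (TCP) lies at the very end of the fingers, on their centre line; the grasp point (between the pads) lies 19 mm behind it; z points along the fingers, y is the line along which they close (so a half turn about z gives the same grasp; the last joint's range is limited). The gripper opens to 85 mm and grips with 20 to 120 N. Pads are 22 mm wide; open, the fingers measure 114 mm over their backs; the gripper's body (76 mm by 85 mm) begins 54 mm behind the grasp point. The pads swing forward as they close: fully open they stand 13 mm farther back than shut.
Start: joints at [63.518, 7.471, 85.268, -0, 87.261, -4.893], TCP at [220.747, 557.921, 231.292] pointing down, gripper open.
Joint ranges: [-169.43, 169.43], [-51.17, 129.36], [1.28, 143.12], [-76.62, 256.62], [0, 156.53], [-152.29, 152.29]. Speed limits (degrees/s): [136.94, 136.94, 159.86, 180, 180, 180].

### API

Orientations are given as [roll, pitch, yaw] about the fixed x, y, z axes, in that order (R = Rz(yaw) Ry(pitch) Rx(roll)).
In Python, from bench import sense, eyes, job, models gives the robot as it stands. The module is installed in compiled form; this text tells all that it offers.
- The arm moves only by the tool apply_moves, never from a script. Its argument "rows" is a list of rows, each a list of 6 numbers: the shift along the tool's x, y, z in mm, then the turn, a rotation vector about the tool's x, y, z in rad. In form: [[dx, dy, dz, rx, ry, rz], ...]. A call has exactly 5 rows; each row shifts and turns the commanded pose from where the row before left it, along the tool's axes as they then stand; what a row does not reach is not made up. A row lasts 1/8 s, in which the tool goes at most 62.5 mm and 10.7 degrees, less where a joint would pass 70% of its speed; a pose out of reach is approached as far as the arm can. A call is refused whole if a number of a shift passes 62.5 or a number of a turn 0.188, either way. A call with a gripper value outside its range is refused whole. "fingers" is the finger opening in mm, from 0 to 85.4, set as the call begins (left out, the last holds). The fingers move at their own pace and stop on an object; "grip_force" is the grip in N (left out, the last holds). Time passes only in rows, so rows that do not move let the fingers close, or fill a call up. It gives the time, the measured TCP pose, the force, the opening and the grip force at its end, in the units of the state.
- sense(): the state, without advancing time (a new reading comes with each control period).
- eyes.snapshot(name): name is "scene" or "top" or "wrist"; returns (picture, depth): 480x640x3 uint8, red, green, blue; 480x640 float32, mm along the optical axis (not along the pixel's ray), 0 where there is no reading.
- eyes.get_calibration(name): a dict with "intrinsics" (3x3 intrinsics, pixels), "D" ([k1, k2, p1, p2, k3] as OpenCV has them; the pictures are not rectified), "R" (3x3) and "t" (3): a world point X has camera coordinates R X + t; the wrist camera has in their place "mount" (4x4, takes a point from camera to tool coordinates, whose origin is the TCP and whose axes are the flange's). Camera axes: x right, y down, z forward; pixel columns grow to the right and rows downward; lengths in mm; the calibration is good to about 2 mm. A picture is of the moment at which its call begins: read the wrist's pose just before it. get_calibration takes no time and is no camera call.
- job.hand_in(): hands the job in; it is judged then, once.
Trained networks look in the newest picture that a camera, given by its name, has taken for a name from the list of things; names that differ only in an ending like _2 or _b are one class to them, and where a whole thing is asked for, a point or a joint stands for the part that bears it (a point fixed in the world has none). Each returns a list of dicts, best first, with "confidence" (0 to 1); they miss things now and then, are a little off and sometimes report something else, mostly with a low value. They report only what shows in the picture. A call takes as long as a camera call. They do not tell look-alikes from the thing itself.
- models.boxes_of(name, camera): "xyz" ([x, y, z] in mm, in world coordinates, good to about 4 mm: the middle of the surface that is visible of it).
- models.cut_out(name, camera): "pixels" (480x640 bool, what is visible of it).
- models.place_of(name, camera): "xyz" ([x, y, z] in mm, in world coordinates, good to about 4 mm: a listed point, or the origin of a listed thing).
The state is a dict: "time": time; "joint_pos": joint angles; "qd": joint speeds; "joint_efforts": joint torques, N m; "tool_pos": TCP position; "tcp_rot": TCP orientation; "ft_force": force on the tool from outside, world axes, zero at the start; "wrist_torque": the same for the moment, N m; "finger_gap": finger opening in mm; "grip_force": force on a finger pad.
Only numpy, scipy, OpenCV 4.12 (cv2) and the standard library are available. Lean on these libraries where they do the work, as an engineer would, in place of code of your own. Each camera call takes 0.05 s, during which the arm holds its last target. There are 200 camera calls.

## Working session

There is one attempt and no reset: what is moved stays moved. The work goes in short steps, Python scripts to look and compute and a tool call to move; the robot and the scene stay as the last step left them, time stands still between calls to the robot, and variables do not carry over. Pictures are saved under pics/ and viewed, at most 10 in all, crops included, and the job is handed in when it is done.

Besides the shell and the picture viewer there is one more tool, called after "Emit:" as name([rows], argument=value, ...), one row to a line, values as JSON. apply_moves: Moves the arm, as the interface text tells. Its arguments: {"type":"object","properties":{"rows":{"type":"array"},"fingers":{"type":"number"},"grip_force":{"type":"number"}},"required":["rows"]}

```bash
mkdir -p pics
cat > h.py <<'E'
import numpy as np, cv2
from scipy.spatial.transform import Rotation as Ro
from bench import sense, eyes, job, models
def cal(n): 
    return eyes.get_calibration(n)
def pose():
    s=sense(); T=np.eye(4); T[:3,:3]=Ro.from_euler('xyz',s['tcp_rot'],degrees=True).as_matrix(); T[:3,3]=s['tool_pos']; return T
def cloud(n,dep,T=None):
    c=cal(n); K=np.array(c['intrinsics']); D=np.array(c['D'])
    v,u=np.mgrid[0:480,0:640]; p=np.stack([u,v],-1).reshape(-1,1,2).astype(float)
    q=cv2.undistortPoints(p,K,D).reshape(480,640,2)
    P=np.dstack([q*dep[...,None],dep])
    if n=='wrist':
        M=T@np.array(c['mount']); return P@M[:3,:3].T+M[:3,3]
    R=np.array(c['R']);t=np.array(c['t']); return (P-t)@R
def snap(n,f=None):
    T=pose(); im,d=eyes.snapshot(n)
    if f: cv2.imwrite('pics/'+f,im[...,::-1])
    return im,d,cloud(n,d,T)
E
python3 - <<'E'
from h import *
print(sense())
ims=[]
for n in ['scene','top']:
    im,d,P=snap(n); ims.append(im); np.savez('/tmp/'+n,im=im,P=P)
    for k in ['gauge_mid','go_shoulder','nogo_face','bore','jig','rest_seat','blue_dropper','grey_dropper','sample_cup']:
        print(n,k,[(np.round(r['xyz']).tolist(),round(r['confidence'],2)) for r in models.place_of(k,n)][:5])
cv2.imwrite('pics/a.png',ims[0][...,::-1]);cv2.imwrite('pics/b.png',ims[1][...,::-1])
E
```

```text
{'time': 0.0, 'joint_pos': array([ 6.35179550e+01,  7.51540357e+00,  8.53291087e+01,  1.49303402e-03,
        8.72609340e+01, -4.89189855e+00]), 'qd': array([ 0.05805805, -0.03055032, -0.08642858, -0.02596245,  0.01643494,
       -0.09960357]), 'joint_efforts': array([ 3.12640012e-03, -5.69396710e+01, -5.00550377e+01, -8.81827236e-05,
        1.45604450e-02, -4.83275346e-05]), 'tool_pos': array([220.49471696, 557.43204465, 230.24297969]), 'tcp_rot': array([-1.79895065e+02, -1.04777992e-02,  1.58409771e+02]), 'ft_force': array([0.03232793, 0.30379306, 0.43093224]), 'wrist_torque': array([0.00301493, 0.04432762, 0.02850345]), 'grip_force': 0.0, 'finger_gap': 85.28594292701631}
scene gauge_mid []
scene go_shoulder []
scene nogo_face []
scene bore [([482.0, -34.0, 64.0], 0.38)]
scene jig [([489.0, -54.0, -2.0], 0.85)]
scene rest_seat [([532.0, 531.0, 49.0], 0.57)]
scene blue_dropper []
scene grey_dropper []
scene sample_cup [([698.0, -98.0, -3.0], 0.62)]
top gauge_mid [([455.0, 225.0, 57.0], 0.96), ([472.0, 99.0, 8.0], 0.82), ([499.0, 361.0, 9.0], 0.75), ([454.0, 228.0, 54.0], 0.37)]
top go_shoulder [([490.0, 243.0, 52.0], 0.95), ([520.0, 347.0, 10.0], 0.79), ([436.0, 99.0, 14.0], 0.58), ([482.0, -36.0, 60.0], 0.51)]
top nogo_face [([463.0, 388.0, 10.0], 0.77), ([405.0, 198.0, 53.0], 0.67), ([505.0, 106.0, 12.0], 0.56)]
top bore [([480.0, -38.0, 62.0], 0.88)]
top jig [([491.0, -53.0, 1.0], 0.72)]
top rest_seat [([534.0, 533.0, 50.0], 0.68), ([453.0, 226.0, 56.0], 0.56)]
top blue_dropper [([672.0, 49.0, 0.0], 0.68)]
top grey_dropper []
top sample_cup [([697.0, -100.0, 1.0], 0.8)]
```

View pics/a.png

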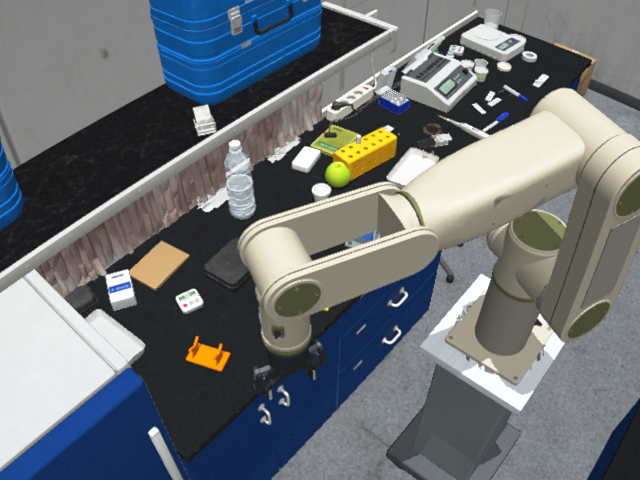

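View pics/b.png

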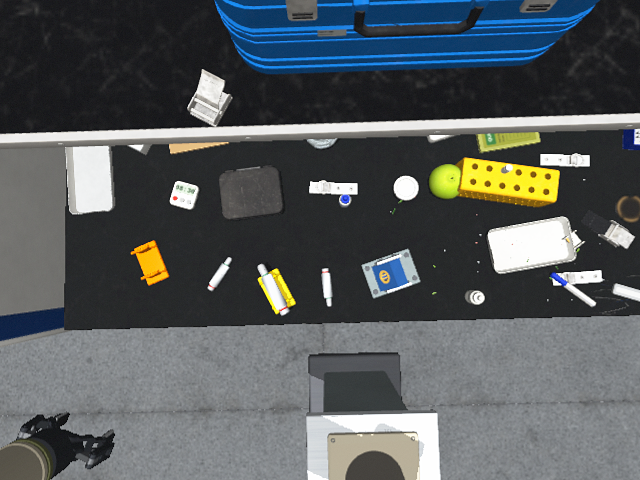

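The scene view shows the orange decoy rest at (208,352), with the arm hiding the gauges. The top view shows small gauges at (219,274) and (327,287), the large gauge on the yellow rest at (276,289), and the jig at (391,273) with its brass ring at (384,277). The bystanders are at (344,200), (405,187) and (475,296).

Possible mix-ups are the gauges at (219,274) and (327,287), which lie flat and are small, and the orange rest at (150,262). I choose the gauge at (276,289) on the yellow rest, and I'll check it in a crop and fit the axes.

Run:
```python
from h import *
z=np.load('/tmp/top.npz'); im,P=z['im'],z['P']
c=im[225:325,200:440]; cv2.imwrite('pics/c.png',cv2.resize(c[...,::-1],None,fx=3.3,fy=3.3,interpolation=cv2.INTER_CUBIC))
hsv=cv2.cvtColor(im,cv2.COLOR_RGB2HSV)
box=np.zeros((480,640),bool); box[240:310,350:430]=1
X=P[...,0];Y=P[...,1];Z=P[...,2]
m=box&(hsv[...,0]>100)&(hsv[...,0]<125)&(hsv[...,1]>130)&(Z>30)&(Z<90)
Q=P[m]; 
# plane ransac
rng=np.random.default_rng(0);best=None
for _ in range(500):
    a=Q[rng.choice(len(Q),3,False)]; n=np.cross(a[1]-a[0],a[2]-a[0]); 
    if np.linalg.norm(n)<50: continue
    n/=np.linalg.norm(n); n*=np.sign(n[2])
    if abs(n[2]-.57)>.12: continue
    i=abs((Q-a[0])@n)<2
    if best is None or i.sum()>best.sum(): best=i
q=Q[best]; ce=q.mean(0); n=np.linalg.svd(q-ce)[2][2]; n*=np.sign(n[2])
print('blue face',len(Q),best.sum(),ce,n,'az',np.degrees(np.arctan2(n[1],n[0])),'el',np.degrees(np.arcsin(n[2])))
b=box&(hsv[...,0]>10)&(hsv[...,0]<35)&(hsv[...,1]>80)&(Z>30); print('brass',b.sum(),P[b].mean(0),np.median(P[b],0))
# foot grey minarearect
f=box&(Z>6)&(Z<14); r=cv2.minAreaRect(P[f][:,:2].astype(np.float32)); print('foot',r)
# gauge
for k,g in [('bigrest',(slice(255,325),slice(250,305)))]:
    bb=np.zeros_like(box); bb[g]=1
    y=bb&(hsv[...,0]>20)&(hsv[...,0]<35)&(hsv[...,1]>150)&(Z<14); print('rest foot',cv2.minAreaRect(P[y][:,:2].astype(np.float32)))
    h=bb&(Z>52)&(Z<75); q=P[h]; ce=q.mean(0); v=np.linalg.svd(q-ce,full_matrices=False)[2][0]; s=(q-ce)@v
    print('gauge',ce,v,np.degrees(np.arctan2(v[1],v[0])),s.min(),s.max(),np.percentile(q[:,2],[10,50,90]))
for k,cl in [('blue_dropper','top'),('grey_dropper','top')]:
    print(k,[(r['xyz'],r['confidence']) for r in models.boxes_of(k,cl)])
print(cal('wrist')['mount'],cal('wrist')['intrinsics'])
```

```text
blue face 617 327 [482.61468899 -37.24580002  63.9661282 ] [-0.23823489  0.77309726  0.58784756] az 107.12701789033196 el 36.004413133675996
brass 75 [481.72685986 -35.46571046  58.89202806] [480.57161593 -35.43066282  57.38312192]
foot ((467.7355041503906, -64.49372863769531), (133.7905731201172, 124.29237365722656), 17.65180206298828)
rest foot ((452.5233154296875, 225.83843994140625), (102.16133880615234, 60.087493896484375), 26.816837310791016)
gauge [457.8933005  226.44875051  61.3656353 ] [-0.89016627 -0.45534192  0.01636269] -152.90913997338643 -68.8900302950574 60.87978011591495 [56.80852022 61.33545773 65.53566575]
blue_dropper []
grey_dropper [([425.0, -250.9, 46.2], 0.77)]
[[ 3.04226817e-04 -9.66095612e-01 -2.58184384e-01  6.49076887e+01]
 [ 9.99999847e-01  1.74391217e-04  5.25779983e-04 -4.61420807e-01]
 [-4.62928645e-04 -2.58184505e-01  9.66095517e-01 -1.42090986e+02]
 [ 0.00000000e+00  0.00000000e+00  0.00000000e+00  1.00000000e+00]] [[394.16552543   0.         322.43914501]
 [  0.         394.16552543 243.16835457]
 [  0.           0.           1.        ]]
```

View pics/c.png

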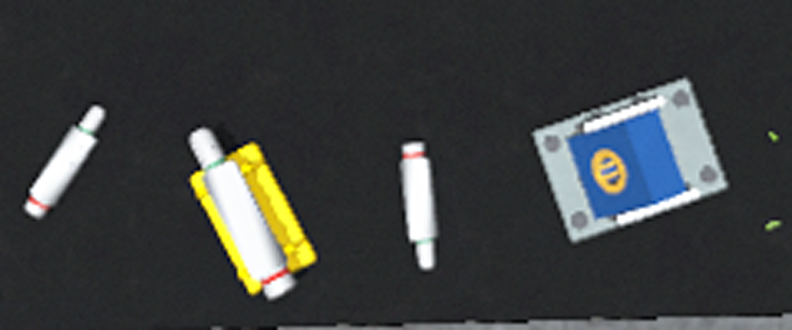

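The crop confirms the large gauge on the yellow rest. Its green ring (go end) is up-left at (215,165) and its red band is at (270,283). Next I check wrist joint feasibility for the tilted insertion poses.

```bash
cat > k.py <<'E'
from h import *
def Rj(q): 
    return Ro.from_euler('ZYZYZ',[q[0],q[1],q[2],q[3],q[4]],degrees=True)*Ro.from_euler('z',90,degrees=True)
az=np.radians(107.4);e=np.radians(35)
h=np.array([np.cos(az),np.sin(az),0]);zb=np.cos(e)*h+np.array([0,0,np.sin(e)])
def frame(gx,lean,sgn):
    # gauge x = sgn*tool x rotated by lean about y
    k=np.array([0,0,1.]); tz=-(k-(k@gx)*gx); tz/=np.linalg.norm(tz); tx=sgn*gx
    R=np.column_stack([tx,np.cross(tz,tx),tz]); return Ro.from_matrix(R)*Ro.from_euler('y',lean,degrees=True)
def wrist(R,j1,j23):
    M=Ro.from_euler('ZY',[j1,j23],degrees=True).inv()*R*Ro.from_euler('z',-90,degrees=True)
    a=M.as_euler('ZYZ',degrees=True); return a
E
python3 - <<'E'
from k import *
s=sense();q=s['joint_pos'];R=Rj([q[0],q[1]+q[2],*q[3:]]);print((R.inv()*Ro.from_euler('xyz',s['tcp_rot'],degrees=True)).magnitude())
for gx,nm in [(-zb,'go'),(zb,'nogo')]:
  for sgn in (1,-1):
    for lean in (-35,-20,0,20,35):
      R=frame(gx,lean,sgn); print(nm,sgn,lean,[np.round(wrist(R,j1,j23)).tolist() for j1,j23 in [(-4,95),(-12,95),(-12,115)]],R.as_matrix()[:,2].round(2))
E
```

```text
Traceback (most recent call last):
  File "k.py", line 3, in Rj
    return Ro.from_euler('ZYZYZ',[q[0],q[1],q[2],q[3],q[4]],degrees=True)*Ro.from_euler('z',90,degrees=True)
           ~~~~~~~~~~~~~^^^^^^^^^^^^^^^^^^^^^^^^^^^^^^^^^^^^^^^^^^^^^^^^^
  File "scipy/spatial/transform/_rotation.pyx", line 1413, in scipy.spatial.transform._rotation.Rotation.from_euler
ValueError: Expected axis specification to be a non-empty string of upto 3 characters, got ZYZYZ
```

```bash
sed -i "s/return Ro.from_euler('ZYZYZ'.*/return Ro.from_euler('ZY',q[:2],degrees=True)*Ro.from_euler('ZYZ',[q[2],q[3],q[4]+90],degrees=True)/" k.py
python3 - <<'E'
from k import *
s=sense();q=s['joint_pos'];R=Rj([q[0],q[1]+q[2],*q[3:]]);print((R.inv()*Ro.from_euler('xyz',s['tcp_rot'],degrees=True)).magnitude())
for gx,nm in [(-zb,'go'),(zb,'nogo')]:
  for sgn in (1,-1):
    for lean in (-35,-20,0,20,35):
      R=frame(gx,lean,sgn); print(nm,sgn,lean,[np.round(wrist(R,j1,j23)).tolist() for j1,j23 in [(-4,95),(-12,95),(-12,115)]],R.as_matrix()[:,2].round(2))
E
```

```text
3.246428979709181e-16
go 1 -35 [[67.0, 108.0, 167.0], [65.0, 115.0, 164.0], [58.0, 106.0, 145.0]] [-0.28  0.9  -0.34]
go 1 -20 [[52.0, 104.0, 163.0], [50.0, 111.0, 158.0], [46.0, 97.0, 143.0]] [-0.24  0.78 -0.57]
go 1 0 [[33.0, 98.0, 159.0], [31.0, 102.0, 153.0], [30.0, 85.0, 142.0]] [-0.17  0.55 -0.82]
go 1 20 [[14.0, 91.0, 158.0], [13.0, 92.0, 150.0], [14.0, 73.0, 146.0]] [-0.08  0.25 -0.97]
go 1 35 [[-0.0, 85.0, 159.0], [0.0, 85.0, 151.0], [0.0, 65.0, 151.0]] [ 0. -0. -1.]
go -1 -35 [[-0.0, 85.0, -21.0], [-0.0, 85.0, -29.0], [-0.0, 65.0, -29.0]] [ 0. -0. -1.]
go -1 -20 [[14.0, 91.0, -22.0], [13.0, 92.0, -30.0], [14.0, 73.0, -34.0]] [-0.08  0.25 -0.97]
go -1 0 [[33.0, 98.0, -21.0], [31.0, 102.0, -27.0], [30.0, 85.0, -38.0]] [-0.17  0.55 -0.82]
go -1 20 [[52.0, 104.0, -17.0], [50.0, 111.0, -22.0], [46.0, 97.0, -37.0]] [-0.24  0.78 -0.57]
go -1 35 [[67.0, 108.0, -13.0], [65.0, 115.0, -16.0], [58.0, 106.0, -35.0]] [-0.28  0.9  -0.34]
nogo 1 -35 [[-0.0, 85.0, -21.0], [-0.0, 85.0, -29.0], [-0.0, 65.0, -29.0]] [ 0. -0. -1.]
nogo 1 -20 [[14.0, 91.0, -22.0], [13.0, 92.0, -30.0], [14.0, 73.0, -34.0]] [-0.08  0.25 -0.97]
nogo 1 0 [[33.0, 98.0, -21.0], [31.0, 102.0, -27.0], [30.0, 85.0, -38.0]] [-0.17  0.55 -0.82]
nogo 1 20 [[52.0, 104.0, -17.0], [50.0, 111.0, -22.0], [46.0, 97.0, -37.0]] [-0.24  0.78 -0.57]
nogo 1 35 [[67.0, 108.0, -13.0], [65.0, 115.0, -16.0], [58.0, 106.0, -35.0]] [-0.28  0.9  -0.34]
nogo -1 -35 [[67.0, 108.0, 167.0], [65.0, 115.0, 164.0], [58.0, 106.0, 145.0]] [-0.28  0.9  -0.34]
nogo -1 -20 [[52.0, 104.0, 163.0], [50.0, 111.0, 158.0], [46.0, 97.0, 143.0]] [-0.24  0.78 -0.57]
nogo -1 0 [[33.0, 98.0, 159.0], [31.0, 102.0, 153.0], [30.0, 85.0, 142.0]] [-0.17  0.55 -0.82]
nogo -1 20 [[14.0, 91.0, 158.0], [13.0, 92.0, 150.0], [14.0, 73.0, 146.0]] [-0.08  0.25 -0.97]
nogo -1 35 [[-0.0, 85.0, 159.0], [0.0, 85.0, 151.0], [0.0, 65.0, 151.0]] [ 0. -0. -1.]
```

Run:
```python
from k import *
for lean in (-20,0,20):
  for roll in (-40,-20,0,20,40):
    o=[]
    for sgn,gx in ((1,-zb),(-1,-zb)):
      R=Ro.from_rotvec(np.radians(roll)*zb)*frame(gx,lean if sgn==1 else -lean,sgn); tz=R.as_matrix()[:,2]
      w=np.array([450,0,90])-230*tz; j1=np.degrees(np.arctan2(w[1],w[0]))
      o.append(wrist(R,j1,105).round().tolist())
    print(lean,roll,round(j1),o,tz.round(2))
```

```text
-20 -40 -28 [[67.0, 88.0, 130.0], [67.0, 88.0, -50.0]] [ 0.37  0.84 -0.39]
-20 -20 -24 [[54.0, 98.0, 138.0], [54.0, 98.0, -42.0]] [ 0.07  0.85 -0.53]
-20 0 -20 [[44.0, 109.0, 145.0], [44.0, 109.0, -35.0]] [-0.24  0.78 -0.57]
-20 20 -15 [[36.0, 122.0, 151.0], [36.0, 122.0, -29.0]] [-0.54  0.65 -0.53]
-20 40 -10 [[29.0, 136.0, 156.0], [29.0, 136.0, -24.0]] [-0.78  0.48 -0.39]
0 -40 -23 [[54.0, 69.0, 135.0], [54.0, 69.0, -45.0]] [ 0.48  0.61 -0.63]
0 -20 -19 [[40.0, 81.0, 141.0], [40.0, 81.0, -39.0]] [ 0.17  0.62 -0.77]
0 0 -14 [[29.0, 95.0, 145.0], [29.0, 95.0, -35.0]] [-0.17  0.55 -0.82]
0 20 -10 [[20.0, 109.0, 147.0], [20.0, 109.0, -33.0]] [-0.49  0.41 -0.77]
0 40 -5 [[12.0, 125.0, 147.0], [12.0, 125.0, -33.0]] [-0.74  0.23 -0.63]
20 -40 -12 [[33.0, 50.0, 154.0], [33.0, 50.0, -26.0]] [ 0.54  0.31 -0.79]
20 -20 -10 [[23.0, 66.0, 154.0], [23.0, 66.0, -26.0]] [ 0.24  0.31 -0.92]
20 0 -7 [[14.0, 82.0, 153.0], [14.0, 82.0, -27.0]] [-0.08  0.25 -0.97]
20 20 -3 [[6.0, 97.0, 150.0], [6.0, 97.0, -30.0]] [-0.37  0.12 -0.92]
20 40 1 [[-3.0, 113.0, 144.0], [-3.0, 113.0, -36.0]] [-0.62 -0.05 -0.79]
```

```bash
cat >> k.py <<'E'
def plan(R,p,n=None,T0=None):
    """constant-twist rows to target; also returns straight check"""
    from scipy.linalg import logm
    T0=pose() if T0 is None else T0; T1=np.eye(4);T1[:3,:3]=R.as_matrix();T1[:3,3]=p
    L=np.real(logm(np.linalg.inv(T0)@T1)); v=L[:3,3]; w=np.array([L[2,1],L[0,2],L[1,0]])
    need=int(np.ceil(max(np.linalg.norm(v)/58,np.linalg.norm(w)/.18,1))); n=n or -(-need//5)*5
    tw=np.concatenate([v/n,w/n]); r=np.concatenate([np.round(tw[:3],2),np.round(tw[3:],4)])
    print('rows',n,'each',r.tolist()); return n,r
down=lambda yaw: Ro.from_euler('xyz',[180,0,yaw],degrees=True)
E
python3 -c "
from k import *
plan(down(207),[453,226,180])"
```

```text
rows 10 each [-22.3, -35.3, 5.13, -0.0, -0.0, -0.0848]
```

Emit:
apply_moves([
  [-22.3, -35.3, 5.1, 0, 0, -0.0848],
  [-22.3, -35.3, 5.1, 0, 0, -0.0848],
  [-22.3, -35.3, 5.1, 0, 0, -0.0848],
  [-22.3, -35.3, 5.1, 0, 0, -0.0848],
  [-22.3, -35.3, 5.1, 0, 0, -0.0848],
], fingers=70, grip_force=60)

```text
time: 1.72
tool_pos: [293.4, 362.5, 205.8]
tcp_rot: [180.0, 0.0, -177.1]
ft_force: [1.2, 0.6, 0.3]
finger_gap: 69.8
grip_force: 0.0
```

Emit:
apply_moves([
  [-22.3, -35.3, 5.1, 0, 0, -0.0848],
  [-22.3, -35.3, 5.1, 0, 0, -0.0848],
  [-22.3, -35.3, 5.1, 0, 0, -0.0848],
  [-22.3, -35.3, 5.1, 0, 0, -0.0848],
  [-22.3, -35.3, 5.1, 0, 0, -0.0848],
])

```text
time: 2.35
tool_pos: [439.9, 215.3, 180.5]
tcp_rot: [-180.0, 0.0, -152.9]
ft_force: [0.5, 1.9, 0.4]
finger_gap: 70.1
grip_force: 0.0
```

Run:
```python
from k import *
s=sense();print(s['time'],s['tool_pos'],s['tcp_rot'],s['joint_pos'].round(1))
im,d,P=snap('wrist','d.png'); np.savez('/tmp/w1',im=im,P=P)
for k in ['gauge_mid','rest_seat','go_shoulder','nogo_face']: print(k,[(np.round(r['xyz'],1).tolist(),round(r['confidence'],2)) for r in models.place_of(k,'wrist')][:3])
Z=P[...,2];X=P[...,0];Y=P[...,1]
near=np.hypot(X-453,Y-226)<80
h=near&(Z>56)&(Z<72); q=P[h]; ce=q.mean(0); v=np.linalg.svd(q-ce,full_matrices=False)[2][0]; s=(q-ce)@v
print('gauge',h.sum(),ce,v,np.degrees(np.arctan2(v[1],v[0])),s.min(),s.max(),np.percentile(q[:,2],[50,90,98]))
c=(q[:,:2]-ce[:2])@np.array([-v[1],v[0]]);print('w',np.percentile(c,[1,99]))
hsv=cv2.cvtColor(im,cv2.COLOR_RGB2HSV);y=near&(hsv[...,0]>20)&(hsv[...,0]<35)&(hsv[...,1]>150)&(Z<14)
print('foot',cv2.minAreaRect(P[y][:,:2].astype(np.float32)))
```

```text
2.35 [439.86977869 215.29492016 180.45817919] [-1.79999368e+02  4.93449994e-02 -1.52854111e+02] [ 20.1  -8.2 106.2   0.   81.9 -97.1]
gauge_mid [([457.7, 224.3, 54.7], 0.91), ([462.3, 94.5, 11.8], 0.84)]
rest_seat [([493.1, 247.5, 53.1], 0.46)]
go_shoulder [([522.9, 345.9, 9.4], 0.97), ([433.3, 96.8, 7.1], 0.82), ([491.7, 245.8, 52.9], 0.77)]
nogo_face [([467.5, 383.9, 10.3], 0.89), ([508.7, 103.1, 6.7], 0.75), ([404.3, 196.3, 51.1], 0.57)]
gauge 5655 [453.63522075 223.55860677  62.15868284] [ 0.89122203  0.45344015 -0.01073932] 26.96629647756677 -55.609315089194176 74.56154780910913 [62.11348928 65.52764564 66.6700342 ]
w [-12.51361878  12.69607496]
foot ((459.6322326660156, 224.0634002685547), (108.40625, 60.213600158691406), 27.02142333984375)
```

View pics/d.png

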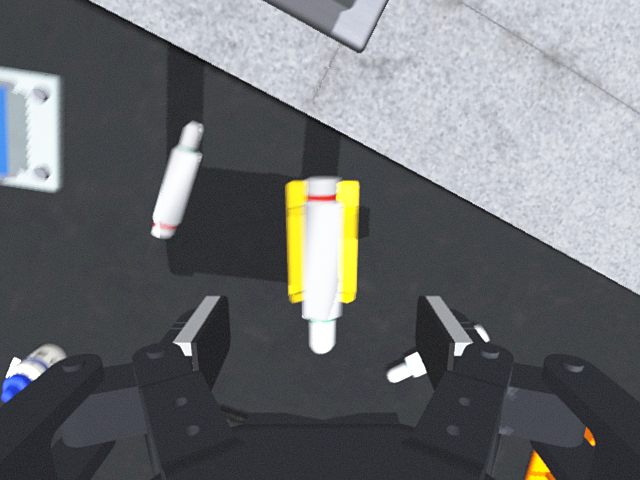

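The wrist view shows the large gauge with its red band at (322,198) and green ring at (322,320). It is centred between the open fingers, and its 130 mm length and 67 mm top check out.

```bash
python3 -c "
from k import *
s=sense();print(s['tool_pos'],s['tcp_rot'])
plan(down(207),[455.5,225,100],5)"
```

```text
[438.56647538 216.42945325 180.23756003] [ 1.79974982e+02 -2.42485110e-02 -1.53079036e+02]
rows 5 each [-3.8, -0.01, 16.05, 0.0001, -0.0001, -0.0003]
```

Emit:
apply_moves([
  [-3.8, 0, 16, 0, 0, 0],
  [-3.8, 0, 16, 0, 0, 0],
  [-3.8, 0, 16, 0, 0, 0],
  [-3.8, 0, 16, 0, 0, 0],
  [-3.8, 0, 16, 0, 0, 0],
])

```text
time: 3.22
tool_pos: [455.7, 225.1, 98.9]
tcp_rot: [180.0, -0.0, -153.0]
ft_force: [1.1, 0.3, 0.5]
finger_gap: 69.8
grip_force: 0.0
```

Emit:
apply_moves([
  [0, 0, 16, 0, 0, 0],
  [0, 0, 16, 0, 0, 0],
  [0, 0, 16, 0, 0, 0],
  [0, 0, 12, 0, 0, 0],
  [0, 0, 6, 0, 0, 0],
])

```text
time: 3.85
tool_pos: [455.3, 224.8, 33.3]
tcp_rot: [180.0, -0.1, -153.0]
ft_force: [0.5, 0.4, 1.1]
finger_gap: 69.9
grip_force: 0.0
```

Emit:
apply_moves([
  [0, 0, 0, 0, 0, 0],
  [0, 0, 0, 0, 0, 0],
  [0, 0, 0, 0, 0, 0],
  [0, 0, 0, 0, 0, 0],
  [0, 0, 0, 0, 0, 0],
], fingers=15, grip_force=60)

```text
time: 4.47
tool_pos: [456.4, 225.4, 35.2]
tcp_rot: [180.0, 0.1, -153.0]
ft_force: [-2.2, 1.0, 6.3]
finger_gap: 24.9
grip_force: 59.7
```

```bash
cat >> k.py <<'E'
M=np.array([481,-37,62.]); OFF=np.array([.8,0,-17.])
def rot(sgn,roll=-20): return Ro.from_rotvec(np.radians(roll)*zb)*frame(-zb,0,sgn)
def tgt(sgn,dist,M=None,roll=-20,off=None):
    """TCP so gauge mid is dist out along the axis"""
    M=globals()['M'] if M is None else M; off=OFF if off is None else off
    R=rot(sgn,roll); return R,M+dist*zb-R.apply(off)
E
python3 -c "
from k import *
T=pose();T[2,3]=135
R,p=tgt(-1,112);print(p,R.as_matrix().round(2).tolist());n,r=plan(R,p,10,T)
from scipy.linalg import expm
for i in range(1,11):
  S=np.zeros((4,4));S[:3,:3]=np.array([[0,-r[5],r[4]],[r[5],0,-r[3]],[-r[4],r[3],0]]);S[:3,3]=r[:3]
  Q=T@expm(S*i);print((Q[:3,:3]@OFF+Q[:3,3]).round())
"
```

```text
[456.5687045   60.40366745 112.69593049] [[-0.24, 0.96, 0.17], [0.78, 0.09, 0.62], [0.57, 0.28, -0.77]]
rows 10 each [-7.89, -17.32, -4.36, -0.0782, 0.0153, 0.1766]
[470. 211. 156.]
[482. 194. 158.]
[491. 175. 158.]
[496. 155. 157.]
[498. 135. 154.]
[496. 115. 150.]
[490.  96. 145.]
[481.  78. 139.]
[469.  63. 133.]
[454.  51. 126.]
```

Emit:
apply_moves([
  [0, 0, -10, 0, 0, 0],
  [0, 0, -20, 0, 0, 0],
  [0, 0, -25, 0, 0, 0],
  [0, 0, -25, 0, 0, 0],
  [0, 0, -20, 0, 0, 0],
], grip_force=100)

```text
time: 5.1
tool_pos: [455.8, 224.8, 135.6]
tcp_rot: [-180.0, 0.0, -153.0]
ft_force: [-0.6, -0.8, -1.3]
finger_gap: 24.4
grip_force: 98.2
```

Emit:
apply_moves([
  [-5.3, -11.5, -2.9, -0.052, 0.0102, 0.1177],
  [-5.3, -11.5, -2.9, -0.052, 0.0102, 0.1177],
  [-5.3, -11.5, -2.9, -0.052, 0.0102, 0.1177],
  [-5.3, -11.5, -2.9, -0.052, 0.0102, 0.1177],
  [-5.3, -11.5, -2.9, -0.052, 0.0102, 0.1177],
])

```text
time: 5.72
tool_pos: [495.1, 174.5, 142.3]
tcp_rot: [166.7, -7.0, 173.7]
ft_force: [1.3, 0.1, -1.9]
finger_gap: 24.3
grip_force: 98.3
```

Emit:
apply_moves([
  [-5.3, -11.5, -2.9, -0.052, 0.0102, 0.1177],
  [-5.3, -11.5, -2.9, -0.052, 0.0102, 0.1177],
  [-5.3, -11.5, -2.9, -0.052, 0.0102, 0.1177],
  [-5.3, -11.5, -2.9, -0.052, 0.0102, 0.1177],
  [-5.3, -11.5, -2.9, -0.052, 0.0102, 0.1177],
])

```text
time: 6.35
tool_pos: [499.4, 111.1, 134.0]
tcp_rot: [159.1, -20.1, 141.6]
ft_force: [0.2, 0.4, -1.0]
finger_gap: 23.7
grip_force: 98.4
```

Emit:
apply_moves([
  [-5.3, -11.5, -2.9, -0.052, 0.0102, 0.1177],
  [-5.3, -11.5, -2.9, -0.052, 0.0102, 0.1177],
  [-5.3, -11.5, -2.9, -0.052, 0.0102, 0.1177],
  [-5.3, -11.5, -2.9, -0.052, 0.0102, 0.1177],
  [-5.3, -11.5, -2.9, -0.052, 0.0102, 0.1177],
])

```text
time: 6.98
tool_pos: [466.4, 59.5, 115.7]
tcp_rot: [160.2, -35.0, 107.1]
ft_force: [-0.8, -0.3, -1.3]
finger_gap: 24.4
grip_force: 98.4
```

Run:
```python
from k import *
s=sense();print(s['time'],s['tool_pos'],s['joint_pos'].round(1))
R,p=tgt(-1,112);T=pose();print('err',p-T[:3,3],np.degrees((Ro.from_matrix(T[:3,:3]).inv()*R).as_rotvec()))
T=pose();im,d,P=snap('wrist','e.png'); np.savez('/tmp/w2',im=im,P=P,T=T)
print([(np.round(r['xyz'],1).tolist(),round(r['confidence'],2)) for r in models.place_of('bore','wrist')])
hsv=cv2.cvtColor(im,cv2.COLOR_RGB2HSV);Z=P[...,2]
D=np.linalg.norm(P-M,axis=-1)
b=(hsv[...,0]>100)&(hsv[...,0]<125)&(hsv[...,1]>130)&(D<60); Q=P[b]
rng=np.random.default_rng(0);best=None
for _ in range(500):
    a=Q[rng.choice(len(Q),3,False)]; n=np.cross(a[1]-a[0],a[2]-a[0]); l=np.linalg.norm(n)
    if l<50: continue
    n/=l;n*=np.sign(n[2])
    if abs(n[2]-.57)>.15: continue
    i=abs((Q-a[0])@n)<1.5
    if best is None or i.sum()>best.sum(): best=i
q=Q[best];ce=q.mean(0);n=np.linalg.svd(q-ce,full_matrices=False)[2][2];n*=np.sign(n[2])
print('face',len(Q),best.sum(),ce,n,np.degrees(np.arctan2(n[1],n[0])),np.degrees(np.arcsin(n[2])),'M off plane',(M-ce)@n)
br=(hsv[...,0]>10)&(hsv[...,0]<35)&(hsv[...,1]>80)&(D<35); print('brass',br.sum(),P[br].mean(0) if br.any() else 0)
# gauge in tool frame
G=(P-T[:3,3])@T[:3,:3]
```

```text
6.975 [466.39026942  59.4764794  115.67262793] [-28.8  -6.4 121.2  39.   79.3 -52. ]
err [-9.82156492  0.92718804 -2.97669744] [-0.05241496  0.09375111 -0.19854547]
[]Traceback (most recent call last):
  File "<stdin>", line 11, in <module>
  File "numpy/random/_generator.pyx", line 864, in numpy.random._generator.Generator.choice
ValueError: a must be a positive integer unless no samples are taken
```

View pics/e.png

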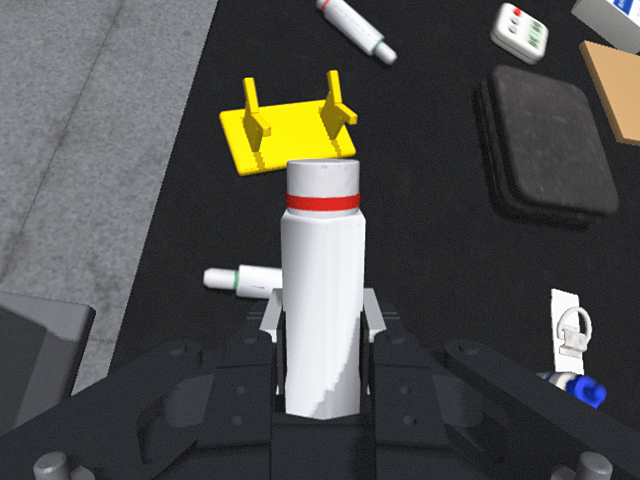

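The wrist view shows the gripped gauge straight along the image column (red band at (323,202)), the empty yellow rest at (288,135), and no bore, because the camera looks away from it. I'll locate the bore from the fixed cameras instead, by intersecting the brass centroid's ray with z=62.

Run:
```python
from k import *
def ray(n,uv,z):
    c=cal(n);q=cv2.undistortPoints(np.array([[uv]],float),np.array(c['intrinsics']),np.array(c['D']))[0,0]
    R=np.array(c['R']);t=np.array(c['t']);o=-R.T@t;d=R.T@np.array([*q,1]);return o+d*(z-o[2])/d[2]
def brass(n,im,P):
    hsv=cv2.cvtColor(im,cv2.COLOR_RGB2HSV); D=np.linalg.norm(P-M,axis=-1)
    b=((hsv[...,0]>8)&(hsv[...,0]<38)&(hsv[...,1]>80)&(D<40)).astype(np.uint8)
    cs,_=cv2.findContours(b,cv2.RETR_EXTERNAL,cv2.CHAIN_APPROX_NONE)
    if not cs: print(n,'none');return
    c=max(cs,key=cv2.contourArea); e=cv2.fitEllipse(cv2.convexHull(c)); print(n,b.sum(),e,ray(n,e[0],62),'px->',ray(n,(e[0][0]+1,e[0][1]),62)-ray(n,e[0],62))
z=np.load('/tmp/top.npz');brass('top',z['im'],z['P'])
for n in ('scene','top'):
    im,d,P=snap(n,'s_%s.png'%n);brass(n,im,P);print([(np.round(r['xyz'],1).tolist(),round(r['confidence'],2)) for r in models.place_of('bore',n)])
    if n=='scene': np.savez('/tmp/s2',im=im,P=P)
# gauge axis check in tool frame from wrist depth
w=np.load('/tmp/w2.npz');G=(w['P']-w['T'][:3,3])@w['T'][:3,:3]
m=(abs(G[...,1])<11)&(G[...,0]>15)&(G[...,0]<75)&(G[...,2]<-15)&(G[...,2]>-45)
q=G[m];print(m.sum(),q[:,0].max())
for a,b in ((18,28),(28,38),(46,57)):
    s=q[(q[:,0]>a)&(q[:,0]<b)];print(a,b,s[:,1].min(),s[:,1].max(),np.percentile(s[:,2],3))
s=sense();print(s['time'],s['tool_pos'])
```

```text
top 75 ((384.1046447753906, 276.4411315917969), (8.922481536865234, 12.840462684631348), 157.0406494140625) [481.84020905 -35.20615963  62.        ] px-> [-0.06279514 -2.33057305  0.        ]
scene 12 ((364.5, 231.0), (2.2304883003234863, 3.6090056896209717), 58.28252410888672) [470.84781139 -25.17087995  62.        ] px-> [-2.18978184 -1.85915605  0.        ]
[([481.3, -34.4, 64.1], 0.74)]
top 35 ((384.43994140625, 273.8458251953125), (5.223901271820068, 10.612407684326172), 126.98876953125) [487.86255644 -36.21460633  62.        ] px-> [-0.06304283 -2.33145707  0.        ]
[([482.6, -36.1, 60.1], 0.75)]
10015 57.96462411465673
18 28 -10.985859967037822 10.977070377407511 -31.80485320801725
28 38 -10.982500233657618 10.979583982687025 -31.770923654608033
46 57 -10.98534670220988 10.997126514993925 -28.809003551926086
7.275 [467.39618895  60.04661434 116.3427896 ]
```

```bash
sed -i 's/^M=.*/M=np.array([481.8,-35.5,62.]); OFF=np.array([0,0,-16.9])/' k.py; python3 -c "
from k import *
plan(*tgt(-1,84),5)"
```

```text
rows 5 each [-5.07, -2.09, 0.45, -0.0005, 0.0004, 0.0006]
```

Emit:
apply_moves([
  [-5.1, -2.1, 0.45, 0, 0, 0],
  [-5.1, -2.1, 0.45, 0, 0, 0],
  [-5.1, -2.1, 0.45, 0, 0, 0],
  [-5.1, -2.1, 0.45, 0, 0, 0],
  [-5.1, -2.1, 0.45, -0.002, 0.002, 0.003],
])

```text
time: 7.9
tool_pos: [463.3, 40.2, 96.1]
tcp_rot: [160.1, -35.1, 107.2]
ft_force: [0.3, -0.4, -1.4]
finger_gap: 24.1
grip_force: 98.5
```

```bash
cat >> k.py <<'E'
def st(sgn):
    s=sense();T=pose();R=rot(sgn);m=T[:3,:3]@OFF+T[:3,3]-M
    yb=np.cross([0,0,1],zb);yb/=np.linalg.norm(yb);xb=np.cross(yb,zb)
    print('t',s['time'],'mid in bore xyz',(m@xb).round(1),(m@yb).round(1),(m@zb).round(1),'F bore',[round(s['ft_force']@a,1) for a in (xb,yb,zb)],'rot',np.degrees((Ro.from_matrix(T[:3,:3]).inv()*R).as_rotvec()).round(2),'j',s['joint_pos'].round(0),'gap',round(s['finger_gap'],1))
    print('tool axes of bore x,y,z:',(T[:3,:3].T@xb).round(2),(T[:3,:3].T@yb).round(2),(T[:3,:3].T@zb).round(2))
E
python3 - <<'E'
from k import *
st(-1)
im,d,P=snap('top','t3.png');im2,_,_=snap('scene')
a=cv2.resize(im[235:305,345:425],(560,490),interpolation=cv2.INTER_CUBIC)
b=cv2.resize(im2[190:260,330:360+0+40],(490,490),interpolation=cv2.INTER_CUBIC)
cv2.imwrite('pics/f.png',cv2.resize(np.hstack([a,b])[...,::-1],(800,373)))
E
```

```text
t 7.9 mid in bore xyz 0.8 0.8 83.3 F bore [np.float64(0.9), np.float64(-0.1), np.float64(-1.1)] rot [-0.02 -0.04 -0.17] j [-31.  -3. 121.  39.  79. -56.] gap 24.1
tool axes of bore x,y,z: [-0.   -0.34  0.94] [-0.   -0.94 -0.34] [ 1. -0.  0.]
```

View pics/f.png

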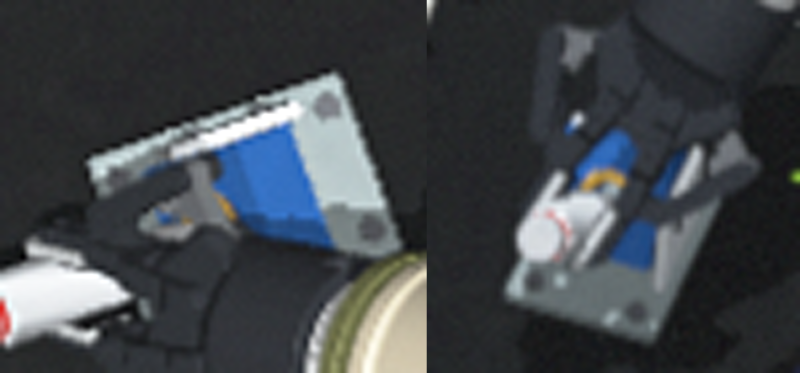

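The left crop (top view) shows the go end lined up towards the brass ring at (230,207). The right crop (scene view) shows the gauge pointing at the ring at (605,180). I'll advance gently.

Emit:
apply_moves([
  [-3, 0.4, -0.2, 0, 0, 0],
  [-3, 0.3, -0.2, 0, 0, 0],
  [-3, 0, 0, 0, 0, 0],
  [-3, 0, 0, 0, 0, 0],
  [-2, 0, 0, 0, 0, 0],
])

```text
time: 8.62
tool_pos: [467.4, 29.2, 88.8]
tcp_rot: [160.1, -35.1, 107.2]
ft_force: [-0.2, 0.1, -1.6]
finger_gap: 24.4
grip_force: 98.5
```

Emit:
apply_moves([
  [-1, 0, 0, 0, 0, 0],
  [-1, 0, 0, 0, 0, 0],
  [-1, 0, 0, 0, 0, 0],
  [-1, 0, 0, 0, 0, 0],
  [0, 0, 0, 0, 0, 0],
])

```text
time: 9.25
tool_pos: [468.4, 26.3, 86.8]
tcp_rot: [160.1, -35.1, 107.2]
ft_force: [1.0, 2.1, -0.6]
finger_gap: 24.0
grip_force: 98.5
```

```bash
python3 -c "
from k import *
st(-1)"
```

```text
t 9.25 mid in bore xyz -0.1 0.0 65.8 F bore [np.float64(1.5), np.float64(-1.6), np.float64(1.0)] rot [-0.   -0.04 -0.15] j [-32.  -1. 119.  38.  78. -57.] gap 24.0
tool axes of bore x,y,z: [-0.   -0.34  0.94] [-0.   -0.94 -0.34] [ 1. -0.  0.]
```

Emit:
apply_moves([
  [-1, 0.4, 0.2, 0, 0, 0],
  [-1, 0, 0, 0, 0, 0],
  [-1, 0, 0, 0, 0, 0],
  [-1, 0, 0, 0, 0, 0],
  [0, 0, 0, 0, 0, 0],
])

```text
time: 9.88
tool_pos: [469.9, 23.1, 84.3]
tcp_rot: [160.1, -35.1, 107.2]
ft_force: [2.0, -0.1, 0.4]
finger_gap: 24.2
grip_force: 98.5
```

```bash
python3 -c "
from k import *
st(-1)"
```

```text
t 9.875 mid in bore xyz -0.1 -0.4 61.5 F bore [np.float64(-0.7), np.float64(-1.8), np.float64(-0.3)] rot [ 0.   -0.01 -0.16] j [-33.  -0. 119.  38.  78. -58.] gap 24.2
tool axes of bore x,y,z: [-0.   -0.34  0.94] [-0.   -0.94 -0.34] [ 1. -0.  0.]
```

Emit:
apply_moves([
  [-2, 0.3, 0.1, 0, 0, 0],
  [-2, 0.2, 0, 0, 0, 0],
  [-2, 0, 0, 0, 0, 0],
  [-2, 0, 0, 0, 0, 0],
  [0, 0, 0, 0, 0, 0],
])

```text
time: 10.5
tool_pos: [472.1, 16.9, 79.5]
tcp_rot: [160.1, -35.1, 107.2]
ft_force: [1.6, 0.5, -1.2]
finger_gap: 24.5
grip_force: 98.5
```

```bash
python3 -c "
from k import *
st(-1)"
```

```text
t 10.5 mid in bore xyz 0.1 -0.7 53.4 F bore [np.float64(1.0), np.float64(-1.7), np.float64(-0.7)] rot [-0.02 -0.01 -0.18] j [-33.   1. 118.  38.  78. -58.] gap 24.5
tool axes of bore x,y,z: [-0.   -0.34  0.94] [-0.   -0.94 -0.34] [ 1. -0.  0.]
```

11.4 mm to go, and forces are small.

Emit:
apply_moves([
  [-2, 0.2, 0.1, 0, 0, 0],
  [-2, 0.2, 0, 0, 0, 0],
  [-2, 0, 0, 0, 0, 0],
  [-2, 0, 0, 0, 0, 0],
  [0, 0, 0, 0, 0, 0],
])

```text
time: 11.12
tool_pos: [474.4, 10.9, 75.0]
tcp_rot: [160.1, -35.1, 107.2]
ft_force: [0.0, -0.2, -1.1]
finger_gap: 24.3
grip_force: 98.5
```

Emit:
apply_moves([
  [-0.6, 0, 0, 0, 0, 0],
  [-0.6, 0, 0, 0, 0, 0],
  [-0.6, 0, 0, 0, 0, 0],
  [0, 0, 0, 0, 0, 0],
  [0, 0, 0, 0, 0, 0],
])

```text
time: 11.75
tool_pos: [474.9, 9.6, 74.1]
tcp_rot: [160.1, -35.1, 107.2]
ft_force: [-0.7, -0.4, -1.2]
finger_gap: 24.1
grip_force: 98.5
```

```bash
python3 -c "
from k import *
st(-1)"
```

```text
t 11.75 mid in bore xyz 0.0 -1.1 43.9 F bore [np.float64(0.9), np.float64(0.8), np.float64(-0.9)] rot [-0.02 -0.03 -0.16] j [-34.   3. 118.  38.  78. -59.] gap 24.1
tool axes of bore x,y,z: [-0.   -0.34  0.94] [-0.   -0.94 -0.34] [ 1. -0.  0.]
```

Emit:
apply_moves([
  [-0.5, 0, 0, 0, 0, 0],
  [-0.5, 0, 0, 0, 0, 0],
  [-0.5, 0, 0, 0, 0, 0],
  [-0.5, 0, 0, 0, 0, 0],
  [0, 0, 0, 0, 0, 0],
])

```text
time: 12.38
tool_pos: [475.4, 8.0, 72.9]
tcp_rot: [160.1, -35.1, 107.2]
ft_force: [-0.5, -0.0, -2.2]
finger_gap: 24.4
grip_force: 98.5
```

```bash
python3 -c "
from k import *
st(-1)"
```

```text
t 12.375 mid in bore xyz 0.1 -1.1 41.8 F bore [np.float64(1.9), np.float64(0.5), np.float64(-1.1)] rot [-0.02 -0.03 -0.17] j [-34.   3. 117.  38.  78. -59.] gap 24.4
tool axes of bore x,y,z: [-0.   -0.34  0.94] [-0.   -0.94 -0.34] [ 1. -0.  0.]
```

Emit:
apply_moves([
  [-0.5, 0, 0, 0, 0, 0],
  [-0.5, 0, 0, 0, 0, 0],
  [-0.5, 0, 0, 0, 0, 0],
  [-0.5, 0, 0, 0, 0, 0],
  [0, 0, 0, 0, 0, 0],
])

```text
time: 13.0
tool_pos: [475.6, 7.2, 72.3]
tcp_rot: [160.1, -35.2, 107.3]
ft_force: [-2.3, 3.9, 5.9]
finger_gap: 24.1
grip_force: 98.9
```

```bash
python3 -c "
from k import *
st(-1)"
```

```text
t 13.0 mid in bore xyz 0.1 -1.1 40.8 F bore [np.float64(-2.3), np.float64(1.0), np.float64(7.0)] rot [-0.04 -0.15 -0.14] j [-34.   3. 117.  38.  78. -59.] gap 24.1
tool axes of bore x,y,z: [-0.   -0.34  0.94] [-0.   -0.94 -0.34] [ 1. -0.  0.]
```

Emit:
apply_moves([
  [0, 0, 0, 0, 0, 0],
  [0, 0, 0, 0, 0, 0],
  [3, 0, 0, 0, 0, 0],
  [6, 0, 0, 0, 0, 0],
  [8, 0, 0, 0, 0, 0],
])

```text
time: 13.62
tool_pos: [471.6, 19.9, 81.7]
tcp_rot: [160.1, -35.1, 107.2]
ft_force: [-0.6, 0.8, -1.4]
finger_gap: 24.5
grip_force: 98.5
```

Emit:
apply_moves([
  [10, 0, 0, 0, 0, 0],
  [15, 0, 0, 0, 0, 0],
  [16, 0, 0, 0, 0, 0],
  [16, 0, 0, 0, 0, 0],
  [16, 0, 0, 0, 0, 0],
])

```text
time: 14.25
tool_pos: [453.7, 77.6, 124.1]
tcp_rot: [160.1, -35.1, 107.2]
ft_force: [0.3, 0.1, -2.0]
finger_gap: 24.3
grip_force: 98.5
```

```bash
python3 -c "
from k import *
st(-1)"
```

```text
t 14.25 mid in bore xyz -0.1 -1.2 130.9 F bore [np.float64(1.6), np.float64(-0.3), np.float64(-1.2)] rot [-0.02 -0.03 -0.14] j [-28. -10. 124.  39.  80. -50.] gap 24.3
tool axes of bore x,y,z: [-0.   -0.34  0.94] [-0.   -0.94 -0.34] [ 1. -0.  0.]
```

Emit:
apply_moves([
  [0, 0, 0, 0, 0, 0.1571],
  [0, 0, 0, 0, 0, 0.1571],
  [0, 0, 0, 0, 0, 0.1571],
  [0, 0, 0, 0, 0, 0.1571],
  [0, 0, 0, 0, 0, 0.1571],
])

```text
time: 14.88
tool_pos: [453.8, 77.2, 123.9]
tcp_rot: [-164.6, -37.0, 50.4]
ft_force: [0.4, 1.0, -1.3]
finger_gap: 24.0
grip_force: 98.5
```

Emit:
apply_moves([
  [0, 0, 0, 0, 0, 0.1571],
  [0, 0, 0, 0, 0, 0.1571],
  [0, 0, 0, 0, 0, 0.1571],
  [0, 0, 0, 0, 0, 0.1571],
  [0, 0, 0, 0, 0, 0.1571],
])

```text
time: 15.5
tool_pos: [453.8, 77.2, 123.9]
tcp_rot: [-143.2, -16.0, 5.2]
ft_force: [1.0, -0.1, -2.1]
finger_gap: 23.9
grip_force: 98.5
```

Emit:
apply_moves([
  [0, 0, 0, 0, 0, 0.1571],
  [0, 0, 0, 0, 0, 0.1571],
  [0, 0, 0, 0, 0, 0.1571],
  [0, 0, 0, 0, 0, 0.1571],
  [0, 0, 0, 0, 0, 0.1571],
])

```text
time: 16.12
tool_pos: [453.8, 77.2, 123.8]
tcp_rot: [-142.0, 12.3, -30.2]
ft_force: [-0.7, 0.0, -1.0]
finger_gap: 24.2
grip_force: 98.5
```

Emit:
apply_moves([
  [0, 0, 0, 0, 0, 0.1571],
  [0, 0, 0, 0, 0, 0.1571],
  [0, 0, 0, 0, 0, 0.1571],
  [0, 0, 0, 0, 0, 0.1571],
  [0, 0, 0, 0, 0, 0.1571],
])

```text
time: 16.75
tool_pos: [453.8, 77.2, 123.8]
tcp_rot: [-160.3, 35.2, -73.1]
ft_force: [-0.1, -0.2, -1.1]
finger_gap: 24.4
grip_force: 98.5
```

```bash
sed -i 's/^def tgt/yb_=np.cross([0,0,1],zb);yb_=yb_\/np.linalg.norm(yb_);M=M-1.2*zb-0.9*yb_\ndef tgt/' k.py
python3 - <<'E'
from k import *
st(1)
T=pose();im,d,P=snap('wrist','g.png')
print([(np.round(r['xyz'],1).tolist(),round(r['confidence'],2)) for r in models.place_of('bore','wrist')],M)
G=(P-T[:3,3])@T[:3,:3]
m=(abs(G[...,1])<11)&(G[...,0]>15)&(G[...,0]<75)&(G[...,2]<-15)&(G[...,2]>-45)
q=G[m];print(q[:,0].max())
for a,b in ((18,28),(28,38),(46,57)):
    s=q[(q[:,0]>a)&(q[:,0]<b)];print(a,b,s[:,1].min(),s[:,1].max(),np.percentile(s[:,2],3))
plan(*tgt(1,66),5)
E
```

```text
t 16.75 mid in bore xyz -0.1 -0.3 131.6 F bore [np.float64(0.8), np.float64(0.1), np.float64(-0.8)] rot [ 0.02  0.03 -0.46] j [-28. -10. 124.  39.  80. 130.] gap 24.4
tool axes of bore x,y,z: [0.   0.34 0.94] [ 0.01  0.94 -0.34] [-1.    0.01  0.  ]
[] [482.95276815 -36.16886479  61.31170828]
59.571530685528806
18 28 -10.990274734594811 10.999739807822705 -31.890489015724174
28 38 -10.999624570832394 10.996715853624517 -31.774290107648223
46 57 -10.93941411379948 10.987984967815425 -28.875291893443062
rows 5 each [13.11, 0.04, -0.01, 0.0001, 0.0001, -0.001]
```

View pics/g.png

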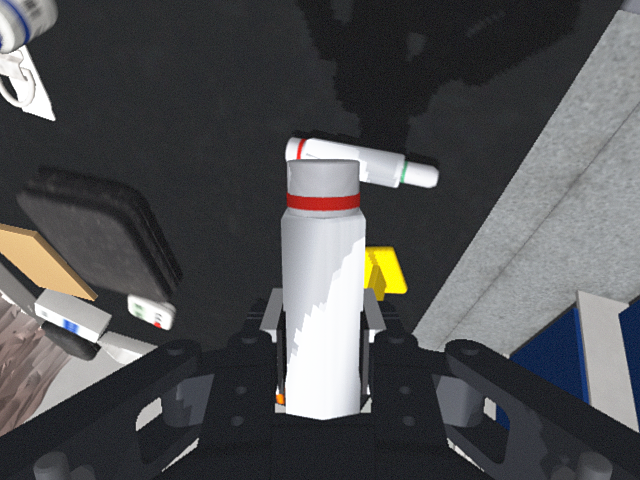

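The no-go end (red band at (323,202)) now leads towards the bore, straight in the grip.

Emit:
apply_moves([
  [13.1, 0, 0, 0, 0, -0.002],
  [13.1, 0, 0, 0, 0, -0.001],
  [13.1, 0, 0, 0, 0, -0.001],
  [13.1, 0, 0, 0, 0, 0],
  [11, 0.2, 0, 0, 0, 0],
])

```text
time: 17.48
tool_pos: [469.5, 26.4, 86.4]
tcp_rot: [-160.0, 35.0, -72.6]
ft_force: [0.3, -0.2, -1.2]
finger_gap: 24.4
grip_force: 98.5
```

Emit:
apply_moves([
  [1, 0, 0, 0, 0, 0],
  [1, 0, 0, 0, 0, 0],
  [1, 0, 0, 0, 0, 0],
  [0, 0, 0, 0, 0, 0],
  [0, 0, 0, 0, 0, 0],
])

```text
time: 18.1
tool_pos: [470.1, 25.0, 85.5]
tcp_rot: [-160.0, 35.0, -72.5]
ft_force: [-0.2, -1.1, -1.4]
finger_gap: 24.1
grip_force: 98.5
```

```bash
python3 -c "
from k import *
st(1)"
```

```text
t 18.1 mid in bore xyz -0.0 -0.3 64.9 F bore [np.float64(0.6), np.float64(0.5), np.float64(-1.6)] rot [0.02 0.03 0.07] j [-32.  -0. 119.  38.  78. 122.] gap 24.1
tool axes of bore x,y,z: [0.   0.34 0.94] [-0.    0.94 -0.34] [-1. -0.  0.]
```

Emit:
apply_moves([
  [1, 0, 0, 0, 0, 0],
  [1, 0, 0, 0, 0, 0],
  [1, 0, 0, 0, 0, 0],
  [1, 0, 0, 0, 0, 0],
  [0.5, 0, 0, 0, 0, 0],
])

```text
time: 18.73
tool_pos: [471.2, 21.3, 82.7]
tcp_rot: [-160.0, 35.0, -72.5]
ft_force: [0.4, 0.1, -2.0]
finger_gap: 24.3
grip_force: 98.5
```

Emit:
apply_moves([
  [0.5, 0, 0, 0, 0, 0],
  [0.5, 0, 0, 0, 0, 0],
  [0.5, 0, 0, 0, 0, 0],
  [0, 0, 0, 0, 0, 0],
  [0, 0, 0, 0, 0, 0],
])

```text
time: 19.35
tool_pos: [471.3, 20.8, 82.2]
tcp_rot: [-160.0, 35.1, -72.5]
ft_force: [-2.7, 4.2, 4.3]
finger_gap: 24.4
grip_force: 98.6
```

```bash
python3 -c "
from k import *
st(1)"
```

```text
t 19.35 mid in bore xyz 0.1 -0.2 59.3 F bore [np.float64(-0.8), np.float64(1.3), np.float64(6.4)] rot [0.04 0.11 0.06] j [-33.   1. 119.  38.  78. 122.] gap 24.4
tool axes of bore x,y,z: [0.   0.34 0.94] [-0.    0.94 -0.34] [-1. -0.  0.]
```

Emit:
apply_moves([
  [0.4, 0, 0, 0, 0, 0],
  [0, 0, 0, 0, 0, 0],
  [0, 0, 0, 0, 0, 0],
  [0, 0, 0, 0, 0, 0],
  [0, 0, 0, 0, 0, 0],
])

```text
time: 19.98
tool_pos: [471.4, 20.8, 82.2]
tcp_rot: [-160.0, 35.1, -72.5]
ft_force: [-3.3, 5.9, 6.7]
finger_gap: 24.4
grip_force: 98.8
```

Emit:
apply_moves([
  [-3, 0, 0, 0, 0, 0],
  [-8, 0, 0, 0, 0, 0],
  [-14, 0, 0, 0, 0, 0],
  [-18, 0, 0, 0, 0, 0],
  [-22, 0, 0, 0, 0, 0],
])

```text
time: 20.6
tool_pos: [455.3, 71.5, 119.6]
tcp_rot: [-160.0, 35.0, -72.6]
ft_force: [1.0, -0.7, -1.7]
finger_gap: 23.7
grip_force: 98.5
```

Run:
```python
from k import *
from scipy.linalg import expm
st(1)
T=pose();im,d,P=snap('wrist','x.png')
G=(P-T[:3,3])@T[:3,:3]
m=(abs(G[...,1])<8)&(G[...,0]>15)&(G[...,0]<75)&(G[...,2]<-19)&(G[...,2]>-45)
print('nogo face x',np.percentile(G[m][:,0],[99,99.9]))
# target over rest, gauge reversed: tool yaw 27, tool x = gauge x... keep z 110
for p in ([455.8,224.8,110],):
  n,r=plan(down(27),p,15)
  S=np.zeros((4,4));S[:3,:3]=np.array([[0,-r[5],r[4]],[r[5],0,-r[3]],[-r[4],r[3],0]]);S[:3,3]=r[:3]
  for i in range(3,16,3):
    Q=T@expm(S*i);print(Q[:3,3].round(),(Q[:3,:3]@[72,0,-17]+Q[:3,3]).round(),(Q[:3,:3]@[-72,0,-17]+Q[:3,3]).round())
```

```text
t 20.6 mid in bore xyz 0.0 -0.1 124.3 F bore [np.float64(0.9), np.float64(-0.8), np.float64(-1.8)] rot [0.01 0.02 0.03] j [-28.  -9. 123.  39.  80. 129.] gap 23.7
tool axes of bore x,y,z: [0.   0.34 0.94] [-0.    0.94 -0.34] [-1. -0.  0.]
nogo face x [59.39310035 59.48442401]
rows 15 each [-4.35, -9.87, 4.66, -0.0523, 0.0102, -0.1176]
[478.  98. 124.] [518.  38. 107.] [437. 139. 170.]
[490. 131. 127.] [549.  87. 121.] [432. 159. 163.]
[490. 166. 126.] [561. 145. 130.] [422. 176. 153.]
[478. 198. 120.] [550. 204. 132.] [407. 187. 141.]
[456. 223. 108.] [520. 256. 125.] [392. 191. 125.]
```

Emit:
apply_moves([
  [-4.35, -9.9, 4.6, -0.0523, 0.0102, -0.1176],
  [-4.35, -9.9, 4.6, -0.0523, 0.0102, -0.1176],
  [-4.35, -9.9, 4.6, -0.0523, 0.0102, -0.1176],
  [-4.35, -9.9, 4.6, -0.0523, 0.0102, -0.1176],
  [-4.35, -9.9, 4.6, -0.0523, 0.0102, -0.1176],
])

```text
time: 21.28
tool_pos: [490.9, 116.6, 126.8]
tcp_rot: [-159.0, 19.9, -38.0]
ft_force: [-0.3, -0.4, -1.0]
finger_gap: 24.1
grip_force: 98.5
```

Emit:
apply_moves([
  [-4.35, -9.9, 4.6, -0.0523, 0.0102, -0.1176],
  [-4.35, -9.9, 4.6, -0.0523, 0.0102, -0.1176],
  [-4.35, -9.9, 4.6, -0.0523, 0.0102, -0.1176],
  [-4.35, -9.9, 4.6, -0.0523, 0.0102, -0.1176],
  [-4.35, -9.9, 4.6, -0.0523, 0.0102, -0.1176],
])

```text
time: 21.9
tool_pos: [493.5, 174.5, 126.3]
tcp_rot: [-166.8, 6.9, -5.9]
ft_force: [0.0, 0.0, -2.2]
finger_gap: 24.1
grip_force: 98.5
```

Emit:
apply_moves([
  [-4.35, -9.9, 4.6, -0.0523, 0.0102, -0.1176],
  [-4.35, -9.9, 4.6, -0.0523, 0.0102, -0.1176],
  [-4.35, -9.9, 4.6, -0.0523, 0.0102, -0.1176],
  [-4.35, -9.9, 4.6, -0.0523, 0.0102, -0.1176],
  [-4.35, -9.9, 4.6, -0.0523, 0.0102, -0.1176],
])

```text
time: 22.52
tool_pos: [465.0, 223.1, 112.0]
tcp_rot: [179.9, -0.0, 27.2]
ft_force: [-0.6, 1.1, -1.8]
finger_gap: 23.9
grip_force: 98.5
```

Emit:
apply_moves([
  [0, 0, 0, 0, 0, 0],
  [0, 0, 0, 0, 0, 0],
  [0, 0, 0, 0, 0, 0],
  [0, 0, 0, 0, 0, 0],
  [0, 0, 0, 0, 0, 0],
])

```text
time: 23.15
tool_pos: [465.6, 222.0, 111.7]
tcp_rot: [179.9, 0.0, 26.9]
ft_force: [0.3, -0.1, -2.1]
finger_gap: 24.1
grip_force: 98.5
```

Run:
```python
from k import *
s=sense();print(s['time'],s['tool_pos'],s['tcp_rot'],s['joint_pos'].round(0))
plan(down(27),[454.5,224.2,75],5)
im,d,P=snap('wrist','y.png');hsv=cv2.cvtColor(im,cv2.COLOR_RGB2HSV)
y=(hsv[...,0]>20)&(hsv[...,0]<35)&(hsv[...,1]>150)&(np.hypot(P[...,0]-455,P[...,1]-225)<85)
f=y&(P[...,2]<14);print(f.sum(),cv2.minAreaRect(P[f][:,:2].astype(np.float32)))
u=np.array([.891,.454]);q=P[y&(P[...,2]>25)];a=(q[:,:2]-[455.5,225])@u;c=(q[:,:2]-[455.5,225])@[-.454,.891]
for k in (a<-10,a>10):
    if k.any(): print(k.sum(),a[k].min(),a[k].max(),c[k].min(),c[k].max(),q[k][:,2].max())
```

```text
23.15 [465.59043234 222.02616988 111.74876039] [1.79945000e+02 4.15402944e-02 2.69139303e+01] [ 20.  -0. 106.  -0.  74.  83.]
rows 5 each [-1.78, -1.4, 7.35, 0.0002, 0.0001, -0.0003]
1449 ((453.33587646484375, 250.99642944335938), (79.12273406982422, 14.209056854248047), 22.057437896728516)
221 28.99333326560776 73.25360233620495 -7.926387228057177 22.800233795582194 253.7921556817854
```

View pics/y.png

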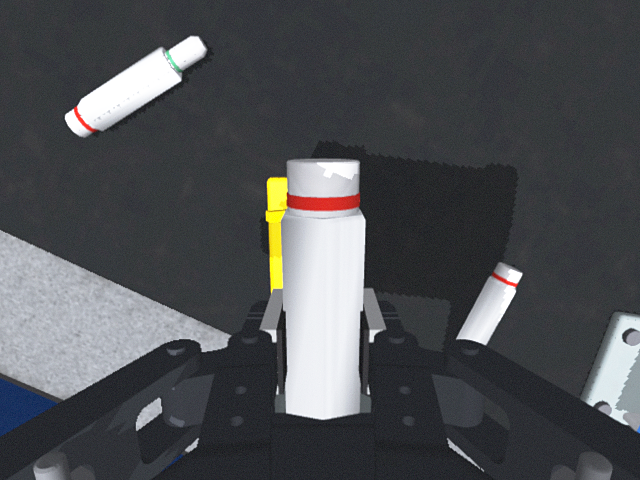

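The view shows the gauge (red band at (323,202)) parallel to the yellow rest (edge at (277,240)). It sits about 8 mm off to one side, as the pose reading says. I'll move it over the rest and lower it.

Emit:
apply_moves([
  [-1.8, -1.4, 6, 0, 0, 0],
  [-1.8, -1.4, 7, 0, 0, 0],
  [-1.8, -1.4, 8, 0, 0, 0],
  [-1.8, -1.4, 8, 0, 0, 0],
  [-1.8, -1.4, 8, 0, 0, 0],
])

```text
time: 23.82
tool_pos: [453.8, 224.5, 74.0]
tcp_rot: [179.9, 0.1, 27.0]
ft_force: [0.2, 0.3, -1.1]
finger_gap: 24.5
grip_force: 98.5
```

Emit:
apply_moves([
  [0, 0, 8, 0, 0, 0],
  [0, 0, 8, 0, 0, 0],
  [0, 0, 7, 0, 0, 0],
  [0, 0, 6, 0, 0, 0],
  [0, 0, 4, 0, 0, 0],
])

```text
time: 24.45
tool_pos: [454.1, 224.4, 41.3]
tcp_rot: [179.9, 0.1, 27.0]
ft_force: [0.2, -0.6, -2.5]
finger_gap: 24.4
grip_force: 98.5
```

```bash
python3 -c "
from k import *
s=sense();print(s['ft_force'])
plan(down(27),[454.5,224.2,35.5],5)"
```

```text
[ 0.15031771 -0.61060209 -2.48341899]
rows 5 each [0.05, 0.07, 1.16, 0.0002, 0.0002, -0.0001]
```

Emit:
apply_moves([
  [0, 0, 1.5, 0, 0, 0],
  [0, 0, 1.5, 0, 0, 0],
  [0, 0, 1.3, 0, 0, 0],
  [0, 0, 1, 0, 0, 0],
  [0, 0, 0, 0, 0, 0],
])

```text
time: 25.08
tool_pos: [454.1, 224.4, 36.4]
tcp_rot: [179.9, 0.0, 27.0]
ft_force: [0.1, 0.9, -2.1]
finger_gap: 24.5
grip_force: 98.5
```

Emit:
apply_moves([
  [0, 0, 0.4, 0, 0, 0],
  [0, 0, 0.4, 0, 0, 0],
  [0, 0, 0.3, 0, 0, 0],
  [0, 0, 0, 0, 0, 0],
  [0, 0, 0, 0, 0, 0],
])

```text
time: 25.7
tool_pos: [454.2, 224.4, 35.4]
tcp_rot: [179.9, 0.0, 27.0]
ft_force: [-1.0, -0.6, 0.9]
finger_gap: 24.3
grip_force: 98.7
```

Emit:
apply_moves([
  [0, 0, 0.3, 0, 0, 0],
  [0, 0, 0, 0, 0, 0],
  [0, 0, 0, 0, 0, 0],
  [0, 0, 0, 0, 0, 0],
  [0, 0, 0, 0, 0, 0],
])

```text
time: 26.32
tool_pos: [454.3, 224.4, 35.4]
tcp_rot: [179.9, 0.0, 27.0]
ft_force: [-2.8, -2.4, 4.9]
finger_gap: 24.2
grip_force: 99.4
```

Emit:
apply_moves([
  [0, 0, 0, 0, 0, 0],
  [0, 0, 0, 0, 0, 0],
  [0, 0, 0, 0, 0, 0],
  [0, 0, 0, 0, 0, 0],
  [0, 0, 0, 0, 0, 0],
], fingers=65)

```text
time: 26.95
tool_pos: [454.1, 224.5, 35.0]
tcp_rot: [179.9, 0.0, 27.0]
ft_force: [-0.0, 0.3, 0.3]
finger_gap: 64.6
grip_force: 0.0
```

Emit:
apply_moves([
  [0, 0, -8, 0, 0, 0],
  [0, 0, -16, 0, 0, 0],
  [0, 0, -25, 0, 0, 0],
  [0, 0, -30, 0, 0, 0],
  [0, 0, -30, 0, 0, 0],
])

```text
time: 27.58
tool_pos: [454.4, 224.7, 146.4]
tcp_rot: [179.9, -0.0, 27.0]
ft_force: [0.1, 0.5, -1.3]
finger_gap: 64.8
grip_force: 0.0
```

Run:
```python
from k import *
s=sense();print(s['time'],s['tool_pos'],s['ft_force'])
T=pose();im,d,P=snap('wrist','z.png')
Z=P[...,2];near=np.hypot(P[...,0]-455,P[...,1]-225)<80
q=P[near&(Z>56)&(Z<72)];ce=q.mean(0);v=np.linalg.svd(q-ce,full_matrices=False)[2][0];a=(q-ce)@v
print(ce,v,np.degrees(np.arctan2(v[1],v[0])),a.min(),a.max(),np.percentile(q[:,2],98))
print([(r['xyz'],r['confidence']) for r in models.place_of('gauge_mid','wrist')])
```

```text
27.575 [454.41453028 224.69519059 146.43052587] [ 0.0953698   0.46870675 -1.28234028]
[457.24363115 225.30385352  62.24324868] [-0.89198249 -0.45193591 -0.01100733] -153.1302830923033 -55.45440066664529 74.1556300207328 66.6991737334448
[([461.0, 98.9, 13.1], 0.82), ([453.6, 224.5, 54.2], 0.67), ([498.8, 363.8, 13.1], 0.55)]
```

View pics/z.png

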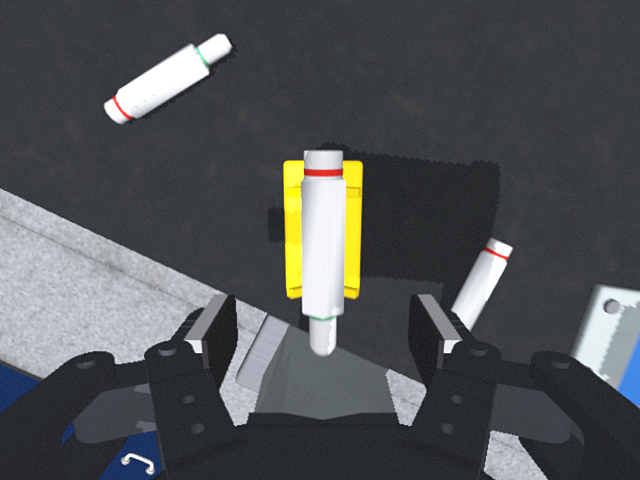

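The gauge lies centred in both saddles of the yellow rest (red band at (323,172), green ring at (323,318)). Its top is at 66.7 mm, as it must be, and it is released.

```bash
python3 -c "
from bench import job
print(job.hand_in())"
```

```text
the job is handed in; nothing more can be done
None
```

The go end went fully home in the bore, the no-go end was pressed on the mouth at about 7–10 N and stayed out, and the gauge is back in both saddles of its yellow rest, released; the job is handed in at about 28 s, with no verdict returned.

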